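# Shut the vial carton and wedge its tilt deck just off the base

### The arm

A 6-joint arm with a two-finger parallel gripper is mounted at the origin on the work surface. World frame = base frame: x ahead of the robot, y to its left, z up, the work surface at z = 0. Lengths are in m, angles in rad, forces in N, time in s.
With the tool pointing down it reaches from about 0.35 to 0.95 m from the base axis. Payload 17.4 kg.
Tool frame: the origin (TCP) lies midway between the tips of the shut fingers; the grasp point (between the pads) lies 19 mm behind it; z points along the fingers, y is the line along which they close (so a half turn about z gives the same grasp; the last joint's range is limited). The gripper opens to 93 mm and grips with 3 to 60 N. Pads are 15 mm wide; open, the fingers measure 128 mm over their backs; the gripper's body (75 mm by 188 mm) begins 65 mm behind the grasp point.
Start: joints at [-1.345, 0.116, 1.442, -0, 1.584, -0.038], TCP at [0.176, -0.652, 0.219] pointing down, gripper open.
Joint ranges: [-2.83, 2.83], [-0.83, 2.19], [0.07, 2.5], [-1.14, 4.28], [0.01, 3], [-2.97, 2.97]. Speed limits (rad/s): [1.89, 1.89, 2.22, 3.14, 3.14, 3.14].

### API

Orientations are given as a 3x3 rotation matrix whose columns are the frame's x, y, z axes.
In Python, from station import bot, snapshot, camera_model, finish_job, nets gives the robot as it stands.
- The arm moves only by the tool carry_out, never from a script. Its argument "series" is a list that holds one entry, the list of rows, each a list of 5 numbers: the shift along the tool's x, y, z in m, then the turn about the tool's z in rad, then the gripper command: -1 is shut, 1 is fully open, values between are in proportion. In form: [[[tx, ty, tz, roll, claw], ...]]. A call has 1 to 12 rows; each row shifts and turns the commanded pose from where the row before left it, along the tool's axes as they then stand; what a row does not reach is not made up. A row lasts 1/12 s, in which the tool goes at most 41.7 mm and 7.16 degrees, less where a joint would pass 70% of its speed; a pose out of reach is approached as far as the arm can. A call with a gripper value outside its range is refused whole. The fingers move at their own pace and stop on an object; "force" is the grip in N (left out, the last holds). Time passes only in rows, so rows that do not move let the fingers close. It gives the time, the measured TCP pose, the force, the opening and the grip force at its end, in the units of the state.
- bot.get_state(): the state, without advancing time (a new reading comes with each control period).
- snapshot(name): name is "scene" or "top"; returns (picture, depth): 420x560x3 uint8, red, green, blue; 420x560 float32, m along the optical axis (not along the pixel's ray), 0 where there is no reading.
- camera_model(name): a dict with "vertical_fov" (degrees; the focal length in pixels is half the picture's height over the tangent of half this angle, whatever the lens; pixels are square), "cx", "cy" (the principal point, pixels), "origin" and "attitude" of the camera in the world. Camera axes: x right, y up, looking along -z (the intrinsics and any distortion apply to the point x, -y, -z); pixel columns grow to the right and rows downward; lengths in m; the calibration is good to about 2 mm. A picture is of the moment at which its call begins. camera_model takes no time and is no camera call.
- finish_job(): hands the job in; it is judged then, once.
Trained networks look in the newest picture that a camera, given by its name, has taken for a name from the list of things; names that differ only in an ending like _2 or _b are one class to them, and where a whole thing is asked for, a point or a joint stands for the part that bears it (a point fixed in the world has none). Each returns a list of dicts, best first, with "conf" (0 to 1); they miss things now and then, are a little off and sometimes report something else, mostly with a low value. They report only what shows in the picture. A call takes as long as a camera call. They do not tell look-alikes from the thing itself.
- nets.look_for(camera, name): "at" ([column, row] in pixels, amid what is visible of it).
- nets.cut_out(camera, name): "region" (420x560 bool, what is visible of it) and "at" ([column, row] in pixels, amid what is visible of it).
The state is a dict: "time_s": time; "joints": joint angles; "qvel": joint speeds; "joint_torque": joint torques, N m; "tcp_pos": TCP position; "tcp_rot": TCP orientation; "ft_force": force on the tool from outside, world axes, zero at the start; "torque": the same for the moment, N m; "opening": finger opening in m; "grasp_force": force on a finger pad.
Only numpy, scipy, OpenCV 4.12 (cv2) and the standard library are available. Lean on these libraries where they do the work, as an engineer would, in place of code of your own. Each camera call takes 0.05 s, during which the arm holds its last target. There are 200 camera calls.

### The job

Swing the cardboard lid of the vial carton shut so that its tab drops inside the rim; after that, grip the steel wedge and push it flat along the bench, thin end first, under the front lip of the tilt deck until the lip just lifts off its rest posts, by about 5 mm. Finish while still holding the wedge in place in the gripper: do not let go of it and do not touch the deck or carton at the end. Leave everything else on the bench where it stands.

Things in the scene. Friction and masses are not known exactly. Their poses are not given: they have to be found in the camera images.
- deck_base: fixed dark steel base of the tilt deck, 265 x 196 mm. Origin on the bench straight below the middle of the deck's front lip; x points from the lip to the hinge (the way the wedge goes in), z up. Two side rails (20 mm wide, at y = -88 and +88 mm) end at x = 0 in rest posts 16 mm high that carry the lip; between the rails the bench under the deck is bare from x = 0 to 120 mm
- deck: aluminium plate 245 x 196 x 6 mm, hinged to the base along its far edge, its lip lying on the rest posts with 4 to 7 N. Fixed on it: a cardboard carton of vials, 170 x 170 mm, 50 to 220 mm behind the lip, rim 77 mm above the bench. Origin on the hinge line, 245 mm behind the lip, 19 mm above the bench; axes as deck_base while it lies down
- deck_lip (a point): middle of the lower front edge of the deck, free over the gap between the rest posts: 16 mm above the bench while the deck rests on its base, higher when lifted
- lid (a joint): opening of the carton's cardboard lid, rad: 0 = shut on the rim, tab inside the near wall; 1.57 = upright; more = leaning away from the carton. Starts at 1.35 to 1.85. The crease is slightly stiff: the lid stays where left above about 1.2 and falls shut by itself below about 1.0
- lid_hinge (a point): middle of the lid's hinge line, at the top of the carton's far wall: 220 mm behind the lip, 77 mm above the bench; the hinge line runs along deck_base's y
- lid_edge (a point): middle of the lid's free edge, 165 mm from the hinge. The lid is 168 mm wide and 3 mm thick; along its free edge hangs a tab 130 mm wide and 16 mm deep that drops inside the near carton wall when shut
- wedge: loose dark steel levelling wedge, 0.3 kg, 130 mm long, 40 mm wide, lying flat on the bench. Origin on its underside below the upright grip tab; x points to the thin end (toe), z up. The toe is at x = 115 mm, 4 mm thick; the top slopes evenly up to 29 mm at x = 15 mm (1 in 4); behind it a flat heel, 29 mm high, reaches to x = -15 mm
- wedge_grip (a point): on the wedge's grip tab, 55 mm above the wedge's underside. The tab stands on the heel from 29 to 76 mm height, 26 mm long (along x) and 16 mm wide (along y): pinch it across y from above
- wedge_toe (a point): middle of the wedge's thin end, on its underside
- shim_block: bystander: plain flat dark steel block, 70 x 40 x 26 mm, no slope and no tab; not the wedge. Origin under its centre
- loose_vial: bystander: small stoppered glass vial standing on the bench beside the deck's lip, 25 mm across, 45 mm high. Origin under its centre
- wash_bottle: bystander: white bottle, 68 mm across, 150 mm high. Origin under its centre
- tape_roll: bystander: roll of clear tape lying flat, 100 mm across, 45 mm high. Origin under its centre
- cap_jar: bystander: clear jar with a white lid, 70 mm across, 70 mm high, beside the deck's lip. Origin under its centre
- steel_cup: bystander: steel cup, 72 mm across, 70 mm high. Origin under its centre
- spatula: bystander: spatula lying on the bench, 200 mm long. Origin under its middle
There are look-alikes about, which are no part of the job. Leave any purple or red look-alike of the wedge alone.

How it is judged:
On the way, in this order (a step that is already met when the one before it is completed fails the run):
1. the lid is shut with its tab inside the rim while the deck still rests on its base (value of joint lid below 0.06 rad and height (world z) of deck_lip below 0.0175 m), for 0.2 s.
2. the wedge, gripped by the fingers, has lifted the lip off its rest posts (height (world z) of deck_lip above 0.0182 m and contact force between wedge and deck above 0.5 N and contact force between the fingers and wedge above 0.5 N), for 0.2 s.
At the end, for the whole second after the job is handed in: lid shut (under 0.06 rad); lip 18.2 to 24.5 mm above the bench (lifted 2.2 to 8.5 mm), carried by the wedge alone (over 1 N), robot not touching deck or carton; wedge flat on the bench, still, its toe over 30 mm under the lip, and still held by the fingers (over 1 N) (value of joint lid below 0.06 rad and height (world z) of deck_lip between 0.0182 and 0.0245 m and contact force between wedge and deck above 1 N and contact force between the fingers and wedge above 1 N and contact force between each of the arm, the fingers and deck below 0.3 N and x of wedge_toe in the frame of deck_base above 0.03 m and height (world z) of wedge below 0.004 m and angle between wedge's own z axis and vertical below 0.06 rad and linear speed of wedge below 0.01 m/s and angular speed of deck below 0.05 rad/s); the arm keeps its last pose, push and grip.
It fails at once if a bystander is moved more than 25 mm (distance of any of shim_block, loose_vial, wash_bottle, tape_roll, cap_jar, steel_cup, spatula from where it was at the start of the episode above 0.025 m).
It fails at once if a bystander is tipped over (angle between any of shim_block, loose_vial, wash_bottle, tape_roll, cap_jar, steel_cup, spatula's own z axis and vertical above 0.5 rad).
It also fails if it takes over 51 s, if anything falls off the work surface, if the arm or the gripper's body presses on something with over 40 N, if the wrist force passes 120 N, or if a joint passes its speed limit or range.

## Working session

There is one attempt and no reset: what is moved stays moved. The work goes in short steps, Python scripts to look and compute and a tool call to move; the robot and the scene stay as the last step left them, time stands still between calls to the robot, and variables do not carry over. Pictures are saved under pics/ and viewed, at most 10 in all, crops included, and the job is handed in when it is done.

Besides the shell and the picture viewer there is one more tool, called after "Emit:" as name([rows], argument=value, ...), one row to a line, values as JSON. carry_out: Moves the arm, as the interface text tells. Its arguments: {"type":"object","properties":{"series":{"type":"array"},"force":{"type":"number"}},"required":["series"]}

```bash
mkdir -p pics; ls; cat > h.py <<'E'
import numpy as np, cv2
from station import bot, snapshot, camera_model, finish_job, nets
def K(n):
    m=camera_model(n); f=210/np.tan(np.radians(m["vertical_fov"])/2); return m,f
def cloud(n,d):
    m,f=K(n); v,u=np.mgrid[0:420,0:560]
    p=np.stack([(u-m["cx"])/f*d,-(v-m["cy"])/f*d,-d],-1)
    P=p@np.array(m["attitude"]).T+np.array(m["origin"]); P[d==0]=np.nan; return P
def save(n,img): cv2.imwrite("pics/"+n+".png",img[...,::-1])
E
python3 - <<'E'
from h import *
for n in("scene","top"):
    m=camera_model(n); print({k:(np.round(v,3).tolist() if not isinstance(v,(str,dict)) else v) for k,v in m.items() if v is not None})
ims={}
for n in("scene","top"):
    im,d=snapshot(n); save(n+"0",im); np.savez(n+"0.npz",im=im,d=d); P=cloud(n,d)
    for t in["deck","lid","wedge","shim_block","loose_vial","cap_jar","wash_bottle","tape_roll","steel_cup","spatula"]:
        for r in nets.cut_out(n,t)[:3]:
            q=P[r["region"]]; q=q[~np.isnan(q[:,0])]
            print(n,t,round(r["conf"],2),np.round(r["at"]),r["region"].sum(),np.round(np.median(q,0),3),np.round(np.percentile(q,[2,98],0),3).tolist() if len(q) else "")
s=bot.get_state();print(s["time_s"],s["tcp_rot"])
E
```

```text
pics
{'vertical_fov': 47.715, 'cx': 273.452, 'cy': 214.029, 'origin': [1.296, 0.621, 0.968], 'attitude': [[-0.663, -0.515, 0.543], [0.748, -0.467, 0.472], [0.011, 0.719, 0.695]]}
{'vertical_fov': 50.378, 'cx': 284.406, 'cy': 213.875, 'origin': [0.466, 0.018, 1.368], 'attitude': [[0.001, 0.997, -0.076], [-1.0, -0.001, -0.017], [-0.017, 0.076, 0.997]]}
scene deck 0.67 [313. 234.] 6130 [0.597 0.144 0.062] [[0.49, -0.014, 0.02], [0.668, 0.234, 0.24]]
scene lid 0.71 [346. 213.] 1242 [0.577 0.222 0.192] [[0.37, 0.145, 0.003], [0.654, 0.236, 0.242]]
scene wedge 0.78 [204. 180.] 557 [ 0.588 -0.284  0.019] [[0.553, -0.341, 0.0], [0.625, -0.217, 0.076]]
scene wedge 0.71 [260. 166.] 642 [ 0.421 -0.203  0.017] [[0.367, -0.245, -0.001], [0.451, -0.135, 0.075]]
scene wedge 0.56 [240. 134.] 450 [ 0.334 -0.366  0.02 ] [[0.269, -0.395, 0.001], [0.366, -0.309, 0.076]]
scene shim_block 0.58 [228. 154.] 255 [ 0.455 -0.324  0.024] [[0.427, -0.362, 0.003], [0.468, -0.291, 0.03]]
scene loose_vial 0.51 [287. 194.] 65 [ 0.464 -0.046  0.028] [[0.455, -0.056, 0.01], [0.473, -0.038, 0.046]]
scene cap_jar 0.78 [
[... 1934 characters left out ...]
002], [0.811, -0.142, 0.049]]
top tape_roll 0.53 [265. 139.] 821 [0.799 0.103 0.004] [[0.768, -0.028, -0.002], [0.829, 0.164, 0.022]]
top steel_cup 0.58 [406. 160.] 514 [ 0.736 -0.326  0.034] [[0.699, -0.349, 0.0], [0.762, -0.283, 0.073]]
top steel_cup 0.27 [215. 209.] 1571 [0.57  0.217 0.165] [[0.489, 0.195, 0.001], [0.653, 0.28, 0.241]]
top spatula 0.96 [264. 139.] 792 [0.799 0.106 0.004] [[0.767, -0.028, -0.002], [0.829, 0.164, 0.022]]
top spatula 0.34 [260. 214.] 6323 [0.569 0.124 0.059] [[0.48, -0.018, 0.018], [0.664, 0.23, 0.239]]
1.1 [[ 9.65416805e-01  2.60711320e-01 -5.13480901e-06]
 [ 2.60711320e-01 -9.65416805e-01  3.52675923e-06]
 [-4.03776485e-06 -4.74349546e-06 -1.00000000e+00]]
```

```bash
python3 - <<'E'
from h import *
im=np.load("top0.npz")["im"]; c=im[110:350,190:450]; save("top_crop",cv2.resize(c,(780,600*780//780 and 720))[:600] if 0 else cv2.resize(c,(650,600),interpolation=cv2.INTER_CUBIC))
E
```

```text
(no output)
```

View pics/top_crop.png

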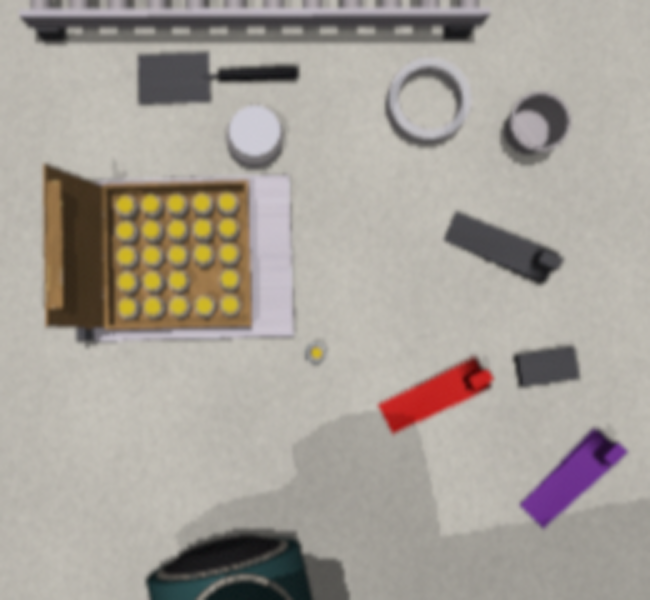

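View pics/scene0.png

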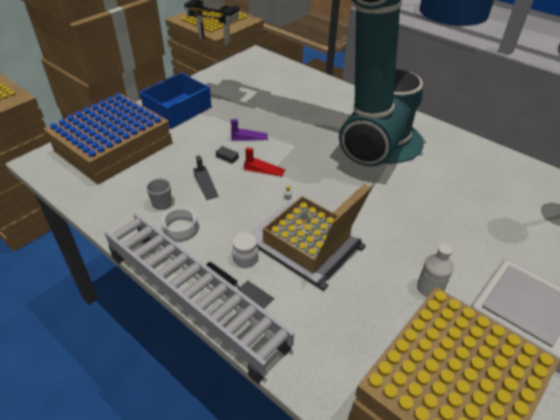

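The three wedge look-alikes in the top picture are dark grey at (394,207), red at (365,267) and purple at (418,297). The dark steel one at (394,207) is the wedge: it has a slope and a tab, and the crop confirms it. The shim block at (410,255) has neither. The deck's lip faces -y, with the jar and the vial on either side of it.

```bash
python3 - <<'E'
from h import *
A=[]
for n in("top","scene"):
    z=np.load(n+"0.npz"); A.append(cloud(n,z["d"]).reshape(-1,3))
for n,P in zip(("top","scene"),A):
    box=lambda x0,x1,y0,y1,z0,z1:P[(P[:,0]>x0)&(P[:,0]<x1)&(P[:,1]>y0)&(P[:,1]<y1)&(P[:,2]>z0)&(P[:,2]<z1)]
    def rect(q): return cv2.minAreaRect(q[:,:2].astype(np.float32)*1000)
    b=box(.45,.68,-.05,.03,-.05,.1); 
    q=box(.478,.68,-.04,.026,.017,.028); print(n,"plate front",rect(q),np.median(q[:,2]))
    # lip line: min y per x bin
    xs=np.arange(.485,.66,.01); L=[(x,np.sort(q[abs(q[:,0]-x)<.006][:,1])[:2].mean()) for x in xs if (abs(q[:,0]-x)<.006).sum()>3]
    c=np.polyfit(*np.array(L).T,1); print("lip slope,mid",c,[np.round(l,4).tolist() for l in L][::4])
    r=box(.46,.69,.02,.21,.07,.082); print("rim",rect(r))
    l=box(.46,.69,.17,.3,.09,.3); c=np.linalg.svd(l-l.mean(0),full_matrices=False)[2]; print("lid mean",l.mean(0),"n",c[2],"rng",l.min(0),l.max(0))
    l=l[l[:,2]>.215]; print("edge",l.mean(0),l.min(0),l.max(0))
    w=box(.53,.65,-.36,-.2,.004,.09); print("wedge",rect(w))
    t=w[w[:,2]>.045]; print("tab",rect(t),t[:,2].max()); tt=w[w[:,2]>.07]; print("tabtop",tt.mean(0),rect(tt))
    for k,bb in dict(jar=(.68,.77,-.03,.08,.03,.08),vial=(.44,.478,-.07,-.03,.01,.06)).items():
        v=box(*bb); print(k,v.mean(0),v.min(0),v.max(0))
E
```

```text
top plate front ((576.1148071289062, -0.9772357940673828), (51.24870300292969, 191.679931640625), 89.98284149169922) 0.021879691914723165
lip slope,mid [ 0.02961591 -0.03996075] [[0.485, -0.0265], [0.525, -0.0236], [0.565, -0.0237], [0.605, -0.0208], [0.645, -0.0209]]
rim ((588.2316284179688, 110.42024993896484), (200.49424743652344, 175.6407928466797), 0.9855498671531677)
lid mean [0.5696211  0.2163937  0.17657515] n [ 0.0239837  -0.98340014  0.1798581 ] rng [0.48557729 0.19590214 0.09012218] [0.65485713 0.23709804 0.24438674]
edge [0.57071269 0.22628455 0.23678796] [0.48557729 0.21595836 0.21500771] [0.65354821 0.23709804 0.24438674]
wedge ((590.3908081054688, -280.81414794921875), (158.15869140625, 116.6125259399414), 89.97134399414062)
tab ((566.4835815429688, -322.55859375), (24.882038116455078, 17.07950210571289), 65.23235321044922) 0.08351574000198836
tabtop [ 0.56542426 -0.3218419   0.07543045] ((565.5867919921875, -322.2621154785156), (24.53380012512207, 14.9945650100708), 64.16527557373047)
jar [0.71431069 0.02006433 0.06402392] [ 0.68468463 -0.01478316  0.03156828] [0.7481
[... 687 characters left out ...]
888858 0.2357022 ] [0.48665589 0.21511775 0.21500065] [0.6563393  0.23831029 0.24355148]
wedge ((585.1340942382812, -284.2718811035156), (103.43035125732422, 153.99560546875), 4.473034381866455)
tab ((568.4830932617188, -320.93951416015625), (28.81095314025879, 16.17131233215332), 69.12596130371094) 0.08022990673633801
tabtop [ 0.56879584 -0.3192971   0.07542741] ((568.2669677734375, -321.15277099609375), (29.025619506835938, 15.246267318725586), 66.08882904052734)
jar [0.72794333 0.02987408 0.05990875] [ 0.68635711 -0.0087287   0.03008402] [0.75667116 0.05790475 0.07571832]
vial [ 0.46404873 -0.04753883  0.02873618] [ 0.45343614 -0.0628128   0.01058461] [ 0.4730791  -0.03738268  0.04911632]
```

Emit:
carry_out([
  [[0,0,-0.008,-0.111,-1],[0,0,-0.008,-0.111,-1],[0,0,-0.008,-0.111,-1],[0,0,-0.008,-0.111,-1],[0,0,-0.008,-0.111,-1],[0,0,-0.008,-0.111,-1],[0,0,-0.008,-0.111,-1],[0,0,-0.008,-0.111,-1],[0,0,-0.008,-0.111,-1],[0,0,-0.008,-0.111,-1],[0,0,-0.008,-0.111,-1],[0,0,-0.008,-0.114,-1]],
], force=20)

```text
time_s: 2.1
tcp_pos: [0.176, -0.6516, 0.3151]
tcp_rot: [[-0.033, 0.999, 0.0], [0.999, 0.033, -0.0], [-0.0, 0.0, -1.0]]
ft_force: [0.1, -0.6, 0.4]
opening: 0.0175
grasp_force: 0.0
```

Emit:
carry_out([
  [[0.032,0.016,0,0,-1],[0.032,0.016,0,0,-1],[0.032,0.016,0,0,-1],[0.032,0.016,0,0,-1],[0.032,0.016,0,0,-1],[0.032,0.016,0,0,-1],[0.032,0.016,0,0,-1],[0.032,0.016,0,0,-1],[0.032,0.016,0,0,-1],[0.032,0.016,0,0,-1],[0.032,0.016,0,0,-1],[0.032,0.016,0,0,-1]],
])

```text
time_s: 3.1
tcp_pos: [0.3574, -0.2608, 0.3149]
tcp_rot: [[-0.028, 1.0, 0.001], [1.0, 0.028, -0.0], [-0.0, 0.001, -1.0]]
ft_force: [0.1, -0.3, -0.1]
opening: 0.0004
grasp_force: 0.0
```

Emit:
carry_out([
  [[0.032,0.016,0,0,-1],[0.032,0.016,0,0,-1],[0.032,0.016,0,0,-1],[0.032,0.016,0,0,-1],[0.032,0.016,0,0,-1],[0.032,0.016,0,0,-1],[0.032,0.016,0,0,-1],[0.032,0.016,0,0,-1],[0.032,0.016,0,0,-1],[0.032,0.016,0,0,-1],[0.032,0.016,0,0,-1],[0.032,0.016,0,0,-1]],
])

```text
time_s: 4.1
tcp_pos: [0.5387, 0.1287, 0.3148]
tcp_rot: [[-0.028, 1.0, 0.0], [1.0, 0.028, 0.0], [0.0, 0.0, -1.0]]
ft_force: [-0.5, -1.8, 0.9]
opening: 0.0004
grasp_force: 0.0
```

Emit:
carry_out([
  [[0.03,0.007,0,0,-1],[0.03,0.007,0,0,-1],[0.03,0.007,0,0,-1],[0.03,0.007,0,0,-1],[0.03,0.007,0,0,-1],[0,0,0.02,0,-1],[0,0,0.021,0,-1],[0,0,0.021,0,-1],[0,0,0.021,0,-1],[0,0,0.021,0,-1],[0,0,0.02,0,-1],[0,0,0,0,-1]],
])

```text
time_s: 5.1
tcp_pos: [0.5679, 0.2772, 0.1864]
tcp_rot: [[-0.028, 1.0, -0.005], [1.0, 0.028, -0.002], [-0.002, -0.005, -1.0]]
ft_force: [0.5, 0.2, -0.9]
opening: 0.0003
grasp_force: 0.0
```

Emit:
carry_out([
  [[-0.014,0,0,0,-1],[-0.014,0,0,0,-1],[-0.014,0,0,0,-1],[-0.014,0,0,0,-1],[-0.014,0,0,0,-1],[-0.014,0,0,0,-1],[-0.014,0,0,0,-1],[-0.014,0,0,0,-1],[-0.014,0,0,0,-1],[-0.014,0,0,0,-1],[-0.014,0,0,0,-1],[-0.014,0,0,0,-1]],
])

```text
time_s: 6.1
tcp_pos: [0.5738, 0.1084, 0.1906]
tcp_rot: [[-0.028, 1.0, -0.0], [1.0, 0.028, -0.0], [-0.0, -0.0, -1.0]]
ft_force: [-0.8, -0.4, 0.1]
opening: 0.0004
grasp_force: 0.0
```

Emit:
carry_out([
  [[-0.015,0,-0.005,0,-1],[-0.015,0,-0.005,0,-1],[-0.015,0,-0.005,0,-1],[-0.015,0,-0.005,0,-1],[-0.015,0,-0.005,0,-1],[-0.015,0,0,0,-1],[-0.015,0,0,0,-1],[-0.015,0,0,0,-1]],
])

```text
time_s: 6.77
tcp_pos: [0.5771, -0.0116, 0.2157]
tcp_rot: [[-0.028, 1.0, 0.0], [1.0, 0.028, -0.0], [-0.0, 0.0, -1.0]]
ft_force: [-0.5, 0.4, 0.2]
opening: 0.0003
grasp_force: 0.0
```

```bash
cat > lid.py <<'E'
from h import *
import sys
im,d=snapshot("scene"); save(sys.argv[1],im[130:330,180:430].repeat(3,0).repeat(3,1)); P=cloud("scene",d).reshape(-1,3)
q=P[(abs(P[:,0]-.575)<.06)&(P[:,1]>-.02)&(P[:,1]<.24)&(P[:,2]<.25)]
for y in np.arange(-.03,.24,.02):
    z=q[(abs(q[:,1]-y)<.01)][:,2]; print(round(y,2),len(z),np.round(np.percentile(z,[10,50,90]),3) if len(z) else "")
print(bot.get_state()["time_s"])
E
python3 lid.py lid1
```

```text
-0.03 0 
-0.01 197 [0.021 0.026 0.245]
0.01 19 [0.181 0.231 0.245]
0.03 99 [0.087 0.09  0.092]
0.05 232 [0.087 0.089 0.091]
0.07 247 [0.085 0.088 0.09 ]
0.09 253 [0.084 0.087 0.089]
0.11 256 [0.084 0.086 0.088]
0.13 262 [0.082 0.085 0.087]
0.15 257 [0.081 0.084 0.086]
0.17 270 [0.08  0.082 0.084]
0.19 615 [0.026 0.068 0.083]
0.21 259 [0.02  0.023 0.025]
0.23 389 [-0.001  0.006  0.025]
6.8167
```

View pics/lid1.png

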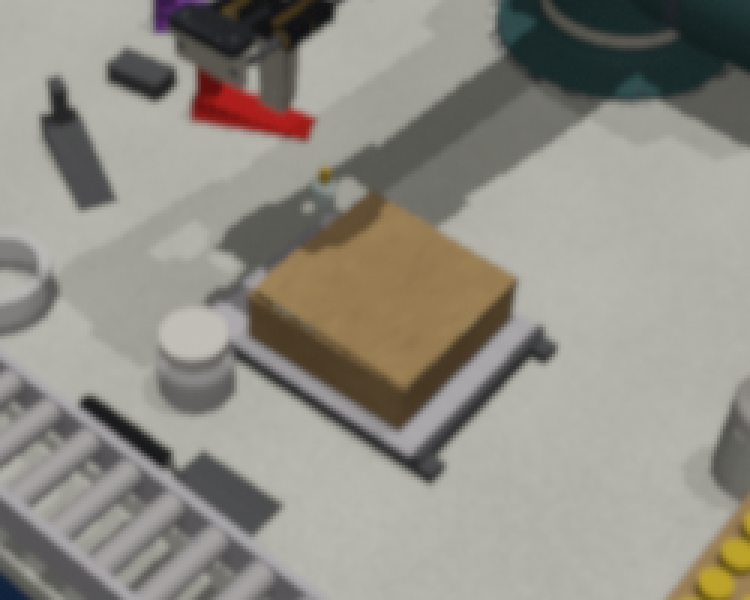

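The lid has fallen, but the depth shows it still about 0.05 rad open, with its free edge roughly 10 mm high. I'll press it down near the free edge.

Emit:
carry_out([
  [[0.025,0,0.01,0,-1],[0.025,0,0.01,0,-1],[0.01,0,0.025,0,-1],[0,0,0.025,0,-1],[0,0,0.025,0,-1],[0,0,0.018,0,-1],[0,0,0.005,0,-1],[0,0,0.003,0,-1],[0,0,0.003,0,-1],[0,0,0.003,0,-1],[0,0,0.003,0,-1],[0,0,0.002,0,-1]],
])

```text
time_s: 7.82
tcp_pos: [0.5758, 0.0497, 0.0841]
tcp_rot: [[-0.028, 1.0, 0.001], [1.0, 0.028, 0.0], [0.0, 0.001, -1.0]]
ft_force: [0.4, -0.2, 0.2]
opening: 0.0003
grasp_force: 0.0
```

Emit:
carry_out([
  [[0,0,0.002,0,-1],[0,0,0.002,0,-1],[0,0,0.001,0,-1],[0,0,0,0,-1]],
])

```text
time_s: 8.15
tcp_pos: [0.5758, 0.0498, 0.0799]
tcp_rot: [[-0.028, 1.0, 0.001], [1.0, 0.028, -0.0], [-0.0, 0.001, -1.0]]
ft_force: [-5.1, -0.5, 10.0]
opening: 0.0003
grasp_force: 5.4
```

Emit:
carry_out([
  [[0,0,-0.02,0,-1],[-0.01,0,-0.03,0,-1],[-0.03,0,-0.02,0,-1],[-0.035,0,0,0,-1],[-0.035,0,0,0,-1],[-0.035,0,0,0,-1]],
])

```text
time_s: 8.65
tcp_pos: [0.5796, -0.0966, 0.1493]
tcp_rot: [[-0.029, 1.0, 0.001], [1.0, 0.029, -0.0], [-0.0, 0.001, -1.0]]
ft_force: [0.8, -0.2, 0.5]
opening: 0.0006
grasp_force: 0.0
```

```bash
python3 lid.py lid2 | tail -13; python3 - <<'E'
from h import *
P=[]
for n in("top","scene"):
    im,d=snapshot(n); p=cloud(n,d).reshape(-1,3)
    w=p[(p[:,0]>.53)&(p[:,0]<.65)&(p[:,1]>-.36)&(p[:,1]<-.2)&(p[:,2]>.006)&(p[:,2]<.09)]
    # fit footprint model: project on yaw, extents
    for yaw in(62,64,66,68,70):
        c,s=np.cos(np.radians(yaw)),np.sin(np.radians(yaw)); a=w[:,0]*c+w[:,1]*s; b=-w[:,0]*s+w[:,1]*c
        print(n,yaw,np.round(np.percentile(a,[1,99]),4),np.round(np.percentile(b,[1,50,99]),4),round(np.ptp(np.percentile(b,[3,97])),4))
E
```

```text
0.01 2 [0.023 0.025 0.026]
0.03 130 [0.077 0.08  0.082]
0.05 234 [0.078 0.081 0.083]
0.07 230 [0.079 0.081 0.083]
0.09 234 [0.079 0.081 0.083]
0.11 256 [0.078 0.081 0.083]
0.13 248 [0.079 0.081 0.083]
0.15 261 [0.079 0.081 0.083]
0.17 261 [0.079 0.081 0.083]
0.19 615 [0.026 0.068 0.082]
0.21 260 [0.021 0.023 0.025]
0.23 392 [-0.001  0.005  0.025]
8.7
top 62 [-0.0332  0.0391] [-0.7106 -0.6472 -0.6285] 0.0436
top 64 [-0.0555  0.0159] [-0.7112 -0.6467 -0.6291] 0.0427
top 66 [-0.0779 -0.0066] [-0.7106 -0.6457 -0.628 ] 0.0426
top 68 [-0.1005 -0.0294] [-0.7077 -0.644  -0.6251] 0.0441
top 70 [-0.1228 -0.0518] [-0.704  -0.6411 -0.6214] 0.0461
scene 62 [-0.0304  0.0917] [-0.6714 -0.6511 -0.6281] 0.0409
scene 64 [-0.0533  0.0692] [-0.6703 -0.6514 -0.6293] 0.0393
scene 66 [-0.0754  0.0472] [-0.6695 -0.6511 -0.6293] 0.0386
scene 68 [-0.0974  0.0244] [-0.6695 -0.6499 -0.6275] 0.0393
scene 70 [-0.1203  0.0011] [-0.6689 -0.6478 -0.6242] 0.0403
```

Emit:
carry_out([
  [[-0.028,-0.0024,0,0,0.2],[-0.028,-0.0024,0,0,0.2],[-0.028,-0.0024,0,0,0.2],[-0.028,-0.0024,0,0,0.2],[-0.028,-0.0024,0,0,0.2],[-0.028,-0.0024,0,0,0.2],[-0.028,-0.0024,0,0,0.2],[-0.028,-0.0024,0,0,0.2],[0,0,0,0.112,0.2],[0,0,0,0.112,0.2],[0,0,0,0.112,0.2],[0,0,0,0.111,0.2]],
])

```text
time_s: 9.8
tcp_pos: [0.5671, -0.3187, 0.1485]
tcp_rot: [[0.411, 0.911, -0.0], [0.911, -0.411, 0.0], [0.0, -0.0, -1.0]]
ft_force: [0.3, 0.2, -0.0]
opening: 0.0557
grasp_force: 0.0
```

Emit:
carry_out([
  [[0,0,0,0,0.2],[0,0,0,0,0.2]],
])

```text
time_s: 9.97
tcp_pos: [0.567, -0.3188, 0.1486]
tcp_rot: [[0.403, 0.915, 0.0], [0.915, -0.403, 0.0], [0.0, -0.0, -1.0]]
ft_force: [0.1, -0.2, -0.3]
opening: 0.0557
grasp_force: 0.0
```

Emit:
carry_out([
  [[-0.002,0,0.02,0,0.2],[0,0,0.03,0,0.2],[0,0,0.03,0,0.2],[0,0,0.02,0,0.2],[0,0,0.01,0,0.2],[0,0,0,0,0.2],[0,0,0,0,-1],[0,0,0,0,-1],[0,0,0,0,-1],[0,0,0,0,-1],[0,0,0,0,-1],[0,0,0,0,-1]],
], force=40)

```text
time_s: 10.97
tcp_pos: [0.566, -0.3215, 0.0392]
tcp_rot: [[0.407, 0.914, 0.001], [0.914, -0.407, -0.0], [-0.0, 0.001, -1.0]]
ft_force: [0.2, 0.4, -0.4]
opening: 0.0205
grasp_force: 0.0
```

Emit:
carry_out([
  [[0,0,0,0,-1],[0,0,0,0,-1],[0,0,0,0,-1]],
])

```text
time_s: 11.22
tcp_pos: [0.5659, -0.3215, 0.0389]
tcp_rot: [[0.407, 0.913, 0.0], [0.913, -0.407, -0.0], [-0.0, 0.0, -1.0]]
ft_force: [0.5, -0.4, 1.8]
opening: 0.0158
grasp_force: 40.0
```

Emit:
carry_out([
  [[0,0,0,-0.09,-1],[0,0,0,-0.09,-1],[0,0,0,-0.09,-1],[0,0,0,-0.09,-1],[0,0,0,-0.087,-1],[0,0,0,0,-1],[0.01,0.001,0,0,-1],[0.015,0.002,0,0,-1],[0.015,0.002,0,0,-1],[0.015,0.002,0,0,-1],[0.015,0.002,0,0,-1],[0.015,0.002,0,0,-1]],
])

```text
time_s: 12.22
tcp_pos: [0.5747, -0.2345, 0.0389]
tcp_rot: [[-0.028, 1.0, 0.0], [1.0, 0.028, -0.0], [-0.0, 0.0, -1.0]]
ft_force: [-1.1, -3.7, 5.3]
opening: 0.0159
grasp_force: 40.0
```

Emit:
carry_out([
  [[0.015,0.002,0,0,-1],[0.015,0.002,0,0,-1],[0.015,0.002,0,0,-1],[0.015,0.002,0,0,-1],[0.01,0,0,0,-1],[0.01,0,0,0,-1],[0,0,0,0,-1]],
])

```text
time_s: 12.8
tcp_pos: [0.5804, -0.1531, 0.0389]
tcp_rot: [[-0.029, 1.0, 0.0], [1.0, 0.029, 0.001], [0.001, 0.0, -1.0]]
ft_force: [-0.2, 6.8, 8.2]
opening: 0.0158
grasp_force: 40.0
```

```bash
cat > w.py <<'E'
from h import *
import sys
for n in("top","scene"):
    im,d=snapshot(n); p=cloud(n,d).reshape(-1,3); c=im.reshape(-1,3).astype(int)
    tcp=np.array(bot.get_state()["tcp_pos"])
    m=(abs(p[:,0]-tcp[0])<.06)&(p[:,1]>tcp[1]-.06)&(p[:,1]<-.03)&(p[:,2]>.006)&(p[:,2]<.027)&(c.max(1)<110)
    q=p[m]; print(n,m.sum())
    for y in np.arange(tcp[1]-.02,-.03,.01):
        t=q[abs(q[:,1]-y)<.005]
        if len(t)>4: print(np.round([y,*np.percentile(t[:,0],[3,97]),np.median(t[:,2])],4))
    if n=="scene": save(sys.argv[1],im[150:300,200:400].repeat(4,0).repeat(4,1))
print(tcp)
E
python3 w.py w1
```

```text
top 194
[-0.1034  0.5835  0.5979  0.0193]
[-0.0934  0.5591  0.5954  0.0171]
[-0.0834  0.5593  0.5957  0.0144]
[-0.0734  0.5594  0.5928  0.0122]
[-0.0634  0.562   0.593   0.0097]
[-0.0534  0.5596  0.5931  0.0079]
[-0.0434  0.5634  0.5923  0.0091]
scene 421
[-0.1636  0.595   0.6028  0.0207]
[-0.1536  0.5984  0.604   0.0166]
[-0.1436  0.5627  0.6037  0.0209]
[-0.1336  0.5619  0.604   0.0239]
[-0.1236  0.5611  0.6024  0.0245]
[-0.1136  0.5624  0.6023  0.0221]
[-0.1036  0.5635  0.6005  0.0201]
[-0.0936  0.5613  0.6001  0.0187]
[-0.0836  0.564   0.6009  0.0161]
[-0.0736  0.5616  0.6003  0.013 ]
[-0.0636  0.5638  0.5991  0.0108]
[-0.0536  0.5638  0.598   0.0086]
[-0.0436  0.5629  0.596   0.0075]
[ 0.58039655 -0.15359786  0.03890904]
```

View pics/w1.png

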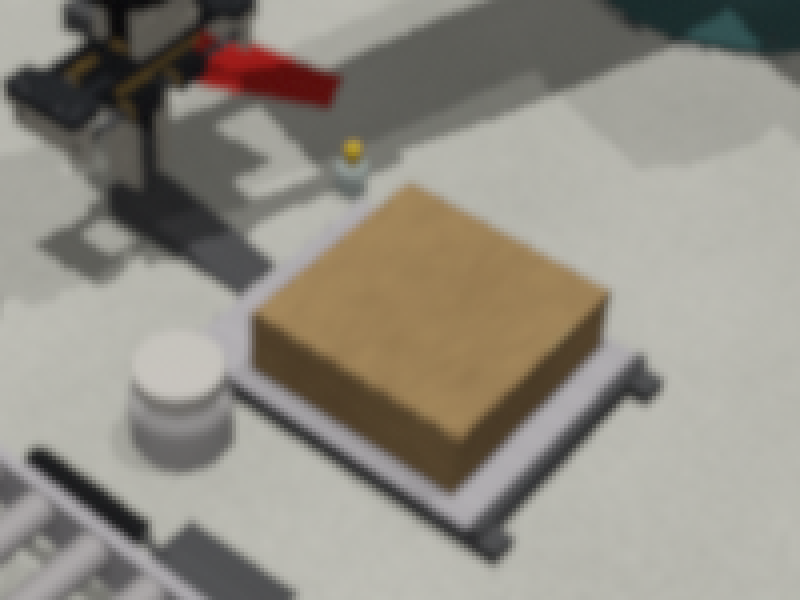

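The wedge is gripped and lined up, its toe just in front of the lip, and the vial and jar are clear. I'll push it in.

Emit:
carry_out([
  [[0.008,0,0,0,-1],[0.008,0,0,0,-1],[0.008,0,0,0,-1],[0.008,0,0,0,-1],[0.008,0,0,0,-1],[0.008,0,0,0,-1],[0.005,0,0,0,-1],[0.004,0,0,0,-1],[0.003,0,0,0,-1],[0.003,0,0,0,-1],[0.003,0,0,0,-1],[0,0,0,0,-1]],
], force=50)

```text
time_s: 13.9
tcp_pos: [0.5783, -0.0886, 0.0389]
tcp_rot: [[-0.028, 1.0, 0.0], [1.0, 0.028, -0.0], [-0.0, 0.0, -1.0]]
ft_force: [0.1, -0.5, 5.9]
opening: 0.0158
grasp_force: 50.0
```

Emit:
carry_out([
  [[0.003,0,0,0,-1],[0.003,0,0,0,-1],[0.003,0,0,0,-1],[0.003,0,0,0,-1],[0,0,0,0,-1],[0,0,0,0,-1]],
])

```text
time_s: 14.4
tcp_pos: [0.578, -0.0772, 0.0389]
tcp_rot: [[-0.028, 1.0, 0.0], [1.0, 0.028, -0.001], [-0.001, 0.0, -1.0]]
ft_force: [1.1, -6.7, 5.3]
opening: 0.0158
grasp_force: 50.0
```

```bash
cat > deck.py <<'E'
from h import *
def zlip(d,n):
    p=cloud(n,d).reshape(-1,3); ax=np.array([-.0285,1]); o=np.array([.5765,-.0225]); r=p[:,:2]-o; a=r@ax; b=r@np.array([1,.0285])
    f=p[(a>.004)&(a<.045)&(abs(b)>.035)&(abs(b)<.085)&(p[:,2]<.05)&(p[:,2]>.012)]
    l=p[(a>.06)&(a<.21)&(abs(b)<.075)&(p[:,2]>.075)&(p[:,2]<.1)]
    al=(l[:,:2]-o)@ax; return np.median(f[:,2]),len(f),np.polyfit(al,l[:,2],1)
print("top start",zlip(np.load("top0.npz")["d"],"top")[:2],"scene start",zlip(np.load("scene0.npz")["d"],"scene")[:2])
for n in("top","scene"):
    im,d=snapshot(n); print(n,zlip(d,n))
s=bot.get_state(); print(s["time_s"],s["tcp_pos"],s["ft_force"],s["grasp_force"])
E
python3 deck.py
```

```text
top start (np.float64(0.021887690043674857), 437) scene start (np.float64(0.02272044183516131), 147)
top (np.float64(0.024342241594201397), 255, array([-0.00881225,  0.08243747]))
scene (np.float64(0.025351942307955566), 165, array([-0.00899969,  0.08336265]))
14.5 [ 0.5780071  -0.07721729  0.03887275] [ 0.7004199  -6.30269913  5.40750286] 49.99476492404938
```

Emit:
carry_out([
  [[0.003,0,0,0,-1],[0.003,0,0,0,-1],[0.003,0,0,0,-1],[0.001,0,0,0,-1],[0,0,0,0,-1],[0,0,0,0,-1],[0,0,0,0,-1],[0,0,0,0,-1]],
])

```text
time_s: 15.17
tcp_pos: [0.5777, -0.0675, 0.0389]
tcp_rot: [[-0.028, 1.0, 0.0], [1.0, 0.028, -0.001], [-0.001, 0.0, -1.0]]
ft_force: [0.5, -8.0, 5.1]
opening: 0.0156
grasp_force: 50.0
```

```bash
python3 deck.py | tail -3; python3 w.py w2 >/dev/null
```

```text
top (np.float64(0.026305478167449103), 150, array([-0.02057754,  0.08524536]))
scene (np.float64(0.027423188957415023), 165, array([-0.02060301,  0.08597241]))
15.2667 [ 0.57770792 -0.06747445  0.03889432] [-0.3858505  -7.9313506   5.40803106] 49.99541938304901
```

View pics/w2.png

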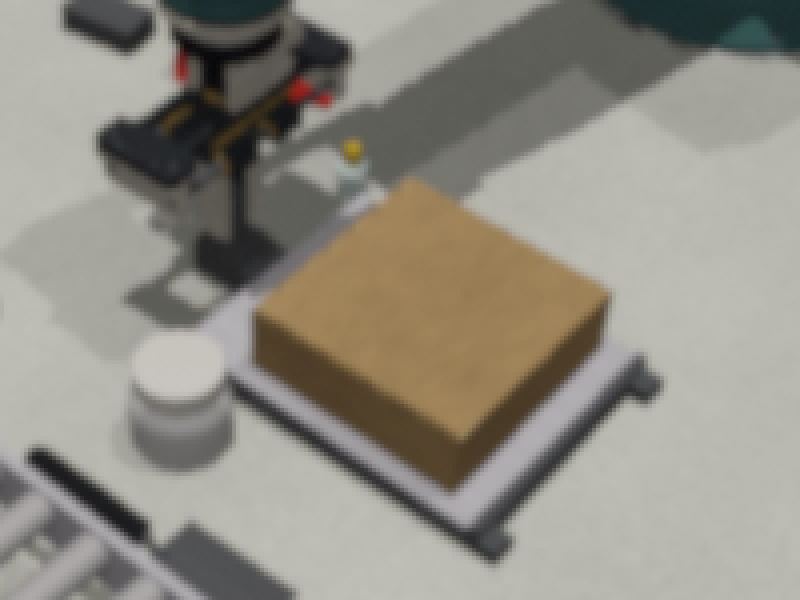

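The deck's slope of 0.0206 rad means a lip lift of about 5 mm. The lid is shut, the wedge is still held and the bystanders have not moved.

```bash
python3 -c "
from station import finish_job
print(finish_job())"
```

```text
the job is handed in; nothing more can be done
None
```

The job is handed in (verdict not shown): the lid is shut flat on the rim, and the dark steel wedge, still gripped on the bench, holds the deck's lip about 5 mm off its posts by camera depth; in the last picture the arm looked clear of deck and carton and the jar and vial stood in place.

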